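Fish a flower-frog disc out of the gap between two drawer units

ROBOT

A 6-joint arm with a two-finger parallel gripper is mounted at the origin on the work surface. World frame = base frame: x ahead of the robot, y to its left, z up, the work surface at z = 0. Lengths are in m, angles in rad, forces in N, time in s.
With the tool pointing down it reaches from about 0.15 to 0.775 m from the base axis. Payload 6.1 kg.
Tool frame: the origin (TCP) lies between the finger pads; the fingertips stand 22 mm ahead of it and the grasp point (between the pads) lies 3 mm ahead of it; z points along the fingers, y is the direction in which the jaws open and shut (so a half turn about z gives the same grasp; the last joint's range is limited). The gripper opens to 85 mm and grips with 20 to 120 N. Pads are 22 mm wide; open, the fingers measure 114 mm over their backs; the gripper's body (76 mm by 85 mm) begins 54 mm behind the grasp point. The pads swing forward as they close: fully open they stand 13 mm farther back than shut.
Start: joints at [1.289, 0.126, -0.04, 1.405, 0, 1.571], TCP at [0.146, 0.504, 0.218] pointing down, gripper open.
Joint ranges: [-2.72, 2.72], [-0.95, 1.95], [-1.27, 1.35], [-1.78, 2.02], [-1.46, 1.47], [-3.14, 3.14]. Speed limits (rad/s): [2.39, 2.39, 3.01, 3.14, 3.14, 3.14].

INTERFACE

Orientations are given as a rotation vector (axis times angle).
In Python, from plant import arm gives the robot as it stands.
- The arm moves only by the tool step_arm, never from a script. Its argument "commands" is a list that holds one entry, the list of rows, each a list of 7 numbers: the shift along the tool's x, y, z in mm, then the turn, a rotation vector about the tool's x, y, z in rad, then the finger opening in mm, from 0 to 85.4. In form: [[[x, y, z, rx, ry, rz, jaw], ...]]. A call has 1 to 20 rows; each row is the pose to reach, as a shift and turn from the pose commanded when the call began, along the tool's axes at that moment; what a row does not reach only later rows make up. A row lasts 1/12 s, in which the tool goes at most 41.7 mm and 7.16 degrees, less where a joint would pass 70% of its speed; a pose out of reach is approached as far as the arm can. A call with a gripper value outside its range is refused whole. The fingers move at their own pace and stop on an object; the grip force is fixed at half the most. Time passes only in rows, so rows that repeat a pose let the fingers close. It gives the time, the measured TCP pose, the force and the opening at its end, in the units of the state.
- arm.read_state(): the state, without advancing time (a new reading comes with each control period).
- arm.get_image(name): name is "scene" or "top"; returns the picture (480x640x3 uint8, red, green, blue); there is no depth.
- arm.calibration(name): a dict with "fx", "fy", "cx", "cy" (pixels), "R" (3x3) and "t" (3): a world point X has camera coordinates R X + t. Camera axes: x right, y down, z forward; pixel columns grow to the right and rows downward; lengths in m; the calibration is good to about 2 mm. A picture is of the moment at which its call begins. calibration takes no time and is no camera call.
- arm.hand_in(): hands the job in, once; it reports no verdict.
The state is a dict: "time": time; "q": joint angles; "qvel": joint speeds; "joint_efforts": joint torques, N m; "position": TCP position; "eef_rot": TCP orientation; "wrist_force": force on the tool from outside, world axes, zero at the start; "moment": the same for the moment, N m; "finger_gap": finger opening in m.
Only numpy, scipy, OpenCV 4.12 (cv2) and the standard library are available. Lean on these libraries where they do the work, as an engineer would, in place of code of your own. Each camera call takes 0.05 s, during which the arm holds its last target. There are 200 camera calls.

TASK

The flat brass flower-frog disc has rolled into the narrow gap between the two ribbon-drawer units, where fingers do not reach. Take the retrieving hook from the rack, reach down behind the disc and draw it along the bench, out of the open front of the gap, until it lies flat on the open bench between a finger's breadth and a hand's breadth clear of the drawer fronts; feel for the bench with the hook and bear on it only lightly, so that neither the bench nor the units are scored. Then hang the hook back in its empty slot and leave everything else as it stands.

Things in the scene. Friction and masses are not known exactly. Their poses are not given: they have to be found in the camera images.
- bench: The wooden work bench, level and smooth. Origin: a point on its top face, z = 0, in front of the robot.
- drawers: Pair of equal low wooden drawer units, fixed, side by side with a gap between, 105 mm high, each 170 mm wide (y) and 220 mm deep (x). Knobs stick out 15 mm in front at y = -99 and +99 mm. Origin: on the bench at the mouth of the gap, in the middle of its width, in the plane of the drawer fronts; x points into the gap (away from the robot), y left, z up.
- gap_top (a point): Middle of the gap, level with the units' tops: 110 mm behind the fronts, 105 mm above the bench; axes as the drawer units'. The gap is 28 mm wide between the carcases, open at top, front and back. Below 25 mm height it widens to 56 mm, because the units stand on plinths 25 mm high that are set back 14 mm all round.
- disc: Flat round brass disc with small holes, 46 mm across, 5 mm thick, about 45 g (differs), lying flat on the bench in the gap, its centre 60 to 130 mm behind the mouth. From above a strip of it shows through the gap. Origin: centre of its underside, z its axis.
- rack: Fixed plywood tool rack, base 120 x 230 mm and 15 mm high, with a slotted shelf 12 mm thick, upper face 185 mm above the bench, from x = -45 to 57 mm and 110 mm to either side; it stands on two uprights at x = 25 to 55, y = -100 and +100 mm. Only the tools stand above the shelf. Origin: on the bench, centre of the base; x points away from the robot, y left.
- slot_left (a point): Hanging point of the left slot (y = +50 mm of the rack, x = 0), on the shelf's upper face; axes as the rack's. The slot is 14 mm wide, open to -x (the robot's side, shelf edge 45 mm away) and ends 7 mm behind this point. Hook and dibber hang in the two slots; which in which differs.
- slot_right (a point): The same for the right slot (y = -50 mm of the rack).
- hook: Telescopic retrieving hook, about 190 g, hanging upright in a slot by its collar (30 mm across, 6 mm thick). Origin: centre of the collar's underside; z up along the grip. Below it a tube 9 mm across down to z = -72 mm (ring 12 mm across at its end), then a steel rod 6 mm across ending in a foot bent at a right angle. The foot points along +x; its end is 29 mm from the axis.
- hook_grip (a point): Middle of the hook's square rubber grip, 16 x 16 mm, sides along the hook's x and y, 76 mm long; 44 mm above the collar's underside. The telescope is locked and does not give, but how far it is pulled out differs and is not measured: the foot's underside is 121 to 141 mm below the collar's underside. In the rack the foot points roughly to +x; it cannot pass up through the slot, so leave by -x.
- dibber: Bystander: dibber with a round, dark wooden grip and a straight spike, hanging in the other slot, 100 mm beside the hook. Origin: centre of the underside of its collar.
- plant: Bystander: small dark red pot, 68 mm across, 62 mm high, with a green plant reaching 160 mm above its foot, on the right-hand drawer unit, well over 90 mm from the gap's middle. Origin: centre of its underside.
- books: Bystander: two small books, 150 x 108 mm, together 32 mm high, on the left-hand drawer unit, 60 mm or more from the gap's middle. Origin: centre of the underside.
- jar: Bystander: glass jar, 64 mm across, 80 mm high, on the bench between units and rack. Origin: centre of its underside.
- spool: Bystander: ribbon spool lying flat, 56 mm across, 28 mm high, on the bench to the right of the gap's front. Origin: centre of its underside.
- mister: Bystander: brown bottle with a black cap, 56 mm across, 150 mm high, right of the units. Origin: centre of its underside.
- pencil: Bystander: red pencil, 8 mm thick and 180 mm long, lying on the bench in front of jar and rack. Origin: its middle, underside.

How it is judged:
On the way, in this order (a step that is already met when the one before it is completed fails the run):
1. the hook is out of the rack ((horizontal distance between hook and rack above 0.1 m or height (world z) of hook above 0.25 m)), for 0.2 s.
2. the disc lies in front of the gap, clear of the drawer fronts (x of disc in the frame of drawers between -0.16 and -0.043 m and y of disc in the frame of drawers between -0.1 and 0.1 m and height (world z) of disc below 0.004 m and angle between disc's own z axis and vertical below 0.1 rad and linear speed of disc below 0.01 m/s), for 0.2 s.
At the end, for the whole second after the job is handed in: The disc lies flat and still on the bench, its centre 43 to 160 mm in front of the drawer fronts and within 100 mm of the gap's middle line. The hook hangs still and upright in a slot of the rack by its collar, released. Other things have moved less than 20 mm (all of step 2 and x of hook in the frame of rack between -0.015 and 0.01 m and y of hook in the frame of rack between -0.062 and 0.062 m and z of hook in the frame of rack between 0.181 and 0.189 m and angle between hook's own z axis and vertical below 0.1 rad and linear speed of hook below 0.03 m/s); the robot touches nothing.
It fails at once if the hook presses on the bench with more than 25 N (contact force between hook and bench above 25 N).
It fails at once if the hook presses on the drawer units with more than 25 N (contact force between hook and drawers above 25 N).
It fails at once if the disc is handled with the fingers instead of the hook (contact force between the fingers and disc above 1 N).
It fails at once if the arm or gripper strikes the drawer units (contact force between any of the fingers, the arm and drawers above 25 N).
It fails at once if another thing is moved by more than 20 mm (distance of any of plant, books, jar, spool, mister, pencil, dibber from where it was at the start of the episode above 0.02 m).
It also fails if it takes over 72 s, if anything falls off the work surface, if the arm or the gripper's body presses on something with over 40 N, if the wrist force passes 120 N, or if a joint passes its speed limit or range.

## Working session

There is one attempt and no reset: what is moved stays moved. The work goes in short steps, Python scripts to look and compute and a tool call to move; the robot and the scene stay as the last step left them, time stands still between calls to the robot, and variables do not carry over. Pictures are saved under pics/ and viewed, about 8 in all and at most 12, crops included, and the job is handed in when it is done.

Besides the shell and the picture viewer there is one more tool, called after "Emit:" as a command line: name --argument value ..., lists and objects as JSON in quotes. step_arm: Moves the arm, as the interface text tells. Its arguments: {"type":"object","properties":{"commands":{"type":"array"}},"required":["commands"]}

```bash
mkdir -p pics; ls
python3 - <<'E'
from plant import arm
import cv2
for n in("scene","top"):
    cv2.imwrite(f"pics/{n}0.png",arm.get_image(n)[:,:,::-1]); c=arm.calibration(n); print(n,{k:(v.round(4).tolist() if hasattr(v,'round') and hasattr(v,'tolist') else v) for k,v in c.items()})
print(arm.read_state())
E
```

```text
pics
scene {'fx': 474.2258714678958, 'fy': 474.2258714678958, 'cx': 317.1357830219231, 'cy': 239.5805728177214, 'R': [[-0.9933, 0.1147, -0.0105], [0.0787, 0.6095, -0.7889], [-0.0841, -0.7845, -0.6145]], 't': [0.5551, 0.1016, 1.1596]}
top {'fx': 512.3784962471075, 'fy': 512.3784962471075, 'cx': 316.5510187991104, 'cy': 243.68986096403987, 'R': [[-0.0168, -0.9999, 0.0031], [-0.9766, 0.0157, -0.2145], [0.2144, -0.0066, -0.9767]], 't': [-0.0171, 0.5658, 1.1107]}
{'time': 0.1, 'q': array([ 1.28905500e+00,  1.26321476e-01, -4.04477141e-02,  1.40538792e+00,
        9.13618978e-06,  1.57083419e+00]), 'qvel': array([-5.50681063e-04, -1.95679015e-03,  2.25760002e-03,  6.35960984e-04,
        1.99518756e-05,  4.40603832e-04]), 'joint_efforts': array([ 7.64420893e-04, -4.36906028e+01,  3.53605449e+01,  1.36662103e-02,
       -2.07741408e-05, -3.45322704e-06]), 'position': array([0.14586361, 0.50396023, 0.21753255]), 'eef_rot': array([-4.41126666e-01, -3.11026528e+00,  2.11420290e-03]), 'wrist_force': array([ 0.18690565,  0.47735883, -0.46572912]), 'moment': array([ 0.04272122, -0.03006153,  0.00222839]), 'finger_gap': 0.08522514034306355}
```

View pics/scene0.png

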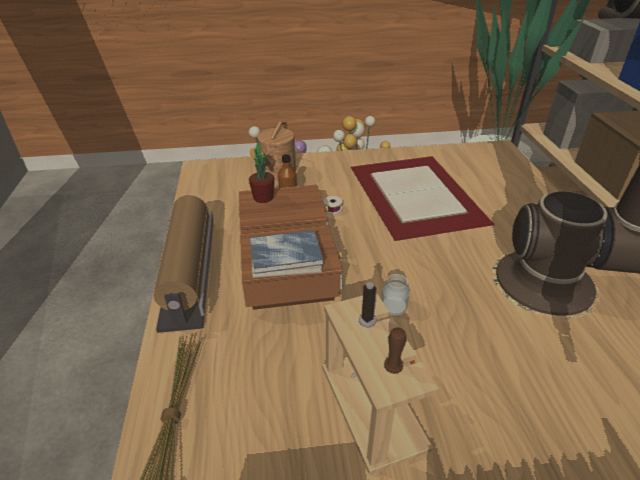

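View pics/top0.png

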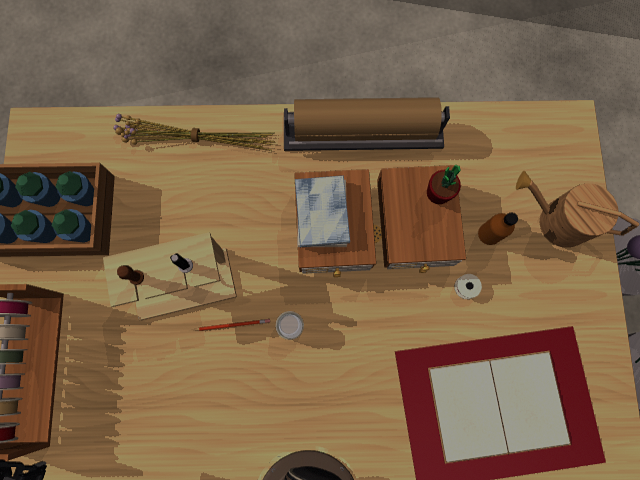

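The hook (black grip, ring collar) hangs in the right slot, near top (180,262). The dibber is at (130,275), and the gap is near (377,230) with the disc showing at about (377,235). I'll zoom in next.

```bash
cat > h.py <<'E'
from plant import arm
import numpy as np, cv2
from scipy.spatial.transform import Rotation as Ro
C={n:arm.calibration(n) for n in("scene","top")}
def ray(n,u,v):
    c=C[n];R=np.array(c["R"]);t=np.array(c["t"])
    return -R.T@t, R.T@np.array([(u-c["cx"])/c["fx"],(v-c["cy"])/c["fy"],1])
def onz(n,u,v,z):
    o,d=ray(n,u,v); return o+d*(z-o[2])/d[2]
def proj(n,X):
    c=C[n];p=np.array(c["R"])@X+np.array(c["t"]); return np.array([c["fx"]*p[0]/p[2]+c["cx"],c["fy"]*p[1]/p[2]+c["cy"]])
def crop(img,x0,y0,w,h,s): return cv2.resize(img[y0:y0+h,x0:x0+w],None,fx=s,fy=s,interpolation=cv2.INTER_CUBIC)
def tri(a,b):
    (o1,d1),(o2,d2)=ray("scene",*a),ray("top",*b)
    k=np.linalg.lstsq(np.c_[d1,-d2],o2-o1,rcond=None)[0]
    p,q=o1+k[0]*d1,o2+k[1]*d2
    return (p+q)/2,np.linalg.norm(p-q)
E
python3 - <<'E'
from h import *
t=cv2.imread("pics/top0.png")
a=crop(t,285,155,200,125,4); b=crop(t,95,225,200,125,4)
cv2.imwrite("pics/c1.png",a)
s=cv2.imread("pics/scene0.png")
cv2.imwrite("pics/c2.png",np.vstack([crop(t,95,225,150,100,4),crop(s,310,260,150,50,4)]))
cv2.imwrite("pics/c2.png",np.hstack([crop(t,100,230,140,95,2.8)[:, :392],crop(s,320,260,140,95,2.8)]))
E
```

```text
(no output)
```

View pics/c1.png

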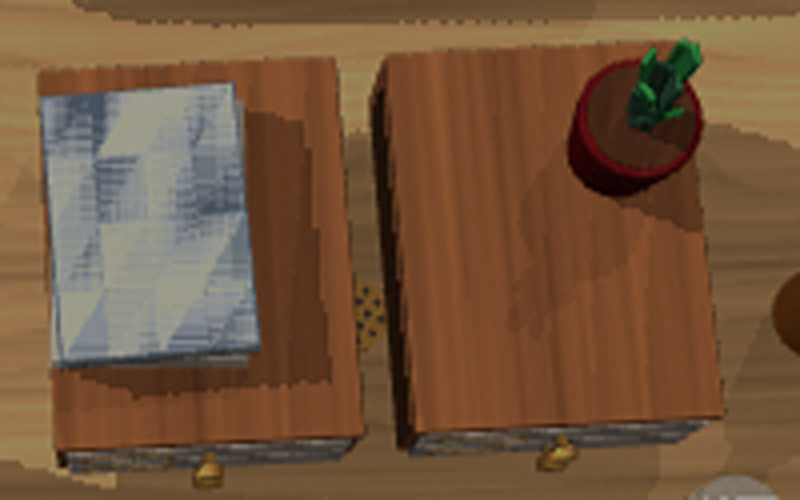

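View pics/c2.png

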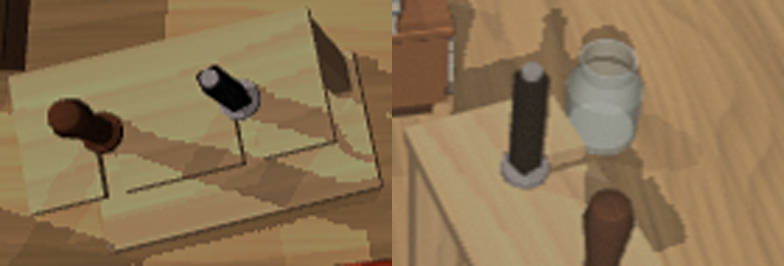

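Run:
```python
from h import *
np.set_printoptions(precision=4,suppress=True)
f=lambda p:(p[0]/4+285,p[1]/4+155)
P={k:onz("top",*f(p),.105) for k,p in dict(LbL=(40,72),LbR=(335,60),LfR=(362,437),LfL=(57,450),RbL=(388,57),RfR=(722,415),RfL=(413,433)).items()}
for k,v in P.items(): print(k,v)
for a,b in(("LfR","LbR"),("RfL","RbL"),("LfL","LbL")):
    d=P[b]-P[a]; print(a,b,np.linalg.norm(d),"yaw",np.arctan2(d[1],d[0]))
for a,b in(("LfR","LfL"),("RfR","LfL"),("RfR","RfL"),("LbR","LbL")):
    d=P[b]-P[a]; print(a,b,np.linalg.norm(d),"yaw",np.arctan2(-d[0],d[1]))
print("mouth",(P["LfR"]+P["RfL"])/2,"from outer",(P["LfL"]+P["RfR"])/2)
for p in((365,282),(370,315),(368,350)): print("disc",onz("top",*f(p),.005))
g=lambda p:(p[0]/2.8+100,p[1]/2.8+230)
S=[onz("top",*g(p),.185) for p in((10,78),(308,8),(336,142),(33,214))]
for s in S: print("shelf",s)
d=S[0]-S[1];print(np.linalg.norm(d),"yaw",np.arctan2(-d[0],d[1])); d=S[3]-S[2];print(np.linalg.norm(d),"yaw",np.arctan2(-d[0],d[1])); d=S[1]-S[2];print(np.linalg.norm(d),np.arctan2(d[1],d[0]))
y=.0
for p in((107,197),(127,191),(99,150),(244,162),(264,157),(237,120)): print("slot edge pts",onz("top",*g(p),.185))
print("collar",onz("top",*g((243,98)),.191),"griptop",onz("top",*g((209,75)),.267))
sc=lambda p:((p[0]-392)/2.8+320,p[1]/2.8+260)
print("collar tri",tri(sc((524,169)),g((243,98))),"top tri",tri(sc((532,69)),g((209,75))),"scene collar",onz("scene",*sc((524,169)),.191))
print("jar",onz("top",289,325,.08),"pencil",onz("top",197,329,.004),onz("top",270,321,.004),"spool",onz("top",469,287,.028))
```

```text
LbL [0.7208 0.0201 0.105 ]
LbR [ 0.7254 -0.1476  0.105 ]
LfR [ 0.5078 -0.1539  0.105 ]
LfL [0.5033 0.0125 0.105 ]
RbL [ 0.7267 -0.1778  0.105 ]
RfR [ 0.5168 -0.3514  0.105 ]
RfL [ 0.5096 -0.1818  0.105 ]
LfR LbR 0.2176454691110752 yaw 0.02911671479164295
RfL RbL 0.21716003901192554 yaw 0.01871316501470323
LfL LbL 0.2175912800623916 yaw 0.03481332159973567
LfR LfL 0.16647144127631272 yaw 0.02695825315802753
RfR LfL 0.3641656951660093 yaw 0.03708580550806587
RfR RfL 0.16972597171248202 yaw 0.042740316888178656
LbR LbL 0.16771084994125007 yaw 0.02731836661983057
mouth [ 0.5087 -0.1679  0.105 ] from outer [ 0.5101 -0.1695  0.105 ]
disc [ 0.6205 -0.172   0.005 ]
disc [ 0.6    -0.1741  0.005 ]
disc [ 0.5784 -0.172   0.005 ]
shelf [0.5158 0.4063 0.185 ]
shelf [0.5645 0.1924 0.185 ]
shelf [0.4653 0.1696 0.185 ]
shelf [0.4173 0.383  0.185 ]
0.21943947486199947 yaw 0.22365712462777618
0.21873465842705828 yaw 0.22106946353899587
0.10179259771155057 0.22599841646378202
slot edge pts [0.4285 0.3313 0.185 ]
slot edge pts [0.4326 0.3173 0.185 ]
slot edge pts [0.4623 0.3389 0.185 ]
slot edge pts [0.4519 0.2349 0.185 ]
slot edge pts [0.4553 0.2208 0.185 ]
slot edge pts [0.4824 0.2411 0.185 ]
collar [0.4973 0.2359 0.191 ] griptop [0.4995 0.24   0.267 ]
collar tri (array([0.4979, 0.2374, 0.1855]), np.float64(0.0009048858404682244)) top tri (array([0.4982, 0.239 , 0.2713]), np.float64(0.0008837045509764728)) scene collar [0.4987 0.2425 0.191 ]
jar [0.3813 0.0367 0.08  ] pencil [0.3802 0.2535 0.004 ] [0.3958 0.0845 0.004 ] spool [ 0.4645 -0.3775  0.028 ]
```

```bash
cat >> h.py <<'E'
def to(p,yaw):
    "tool-frame shift (mm) and turn for world TCP p, tool down, tool y axis at world angle yaw"
    s=arm.read_state(); R=Ro.from_rotvec(s["eef_rot"])
    y=[np.cos(yaw),np.sin(yaw),0]; z=[0,0,-1.]; T=Ro.from_matrix(np.c_[np.cross(y,z),y,z])
    return (R.inv().apply(np.array(p)-s["position"])*1000).round(1).tolist(),(R.inv()*T).as_rotvec().round(4).tolist()
def st():
    s=arm.read_state(); R=Ro.from_rotvec(s["eef_rot"]).as_matrix()
    print("t",s["time"],"q",s["q"].round(3),"p",s["position"].round(4),"yaw",round(float(np.arctan2(R[1,1],R[0,1])),3),"z",R[:,2].round(3),"F",s["wrist_force"].round(2),"gap",round(s["finger_gap"],4))
E
python3 - <<'E'
from h import *
st()
for z in(.345,.230): print(to((.497,.2374,z),.223))
E
```

```text
t 0.1 q [ 1.289  0.126 -0.04   1.405  0.     1.571] p [0.1459 0.504  0.2175] yaw 1.289 z [-0.    -0.001 -1.   ] F [ 0.19  0.48 -0.47] gap 0.0852
([-411.4, -158.6, -127.3], [-0.0012, 0.0007, 1.066])
([-411.4, -158.4, -12.3], [-0.0012, 0.0007, 1.066])
```

Emit:
step_arm --commands '[[[0,0,-42,0,0,0,85],[0,0,-84,0,0,0,85],[0,0,-127,0,0,0,85],[-36,-14,-127,0,0,0.09,85],[-72,-28,-127,0,0,0.19,85],[-108,-42,-127,0,0,0.28,85],[-144,-56,-127,0,0,0.37,85],[-180,-69,-127,0,0,0.47,85],[-216,-83,-127,0,0,0.56,85],[-252,-97,-127,0,0,0.65,85],[-288,-111,-127,0,0,0.75,85],[-324,-125,-127,0,0,0.84,85],[-360,-139,-127,0,0,0.93,85],[-390,-150,-127,0,0,1.02,85],[-411.4,-158.6,-127,0,0,1.066,85],[-411.4,-158.6,-127,0,0,1.066,85],[-411.4,-158.6,-127,0,0,1.066,85]]]'

```text
time: 1.52
position: [0.4978, 0.2367, 0.3442]
eef_rot: [-1.962, -2.452, 0.002]
wrist_force: [-0.4, 0.4, 0.8]
finger_gap: 0.0847
```

Run:
```python
from h import *
st()
print(to((.497,.2374,.230),.223))
t=arm.get_image("top")[:,:,::-1];s=arm.get_image("scene")[:,:,::-1]
cv2.imwrite("pics/c3.png",np.hstack([crop(t,90,180,140,140,2.8),crop(s,320,220,140,140,2.8)]))
```

```text
t 1.5167 q [0.444 0.219 0.351 1.705 0.    1.793] p [0.4978 0.2367 0.3442] yaw 0.221 z [-0.002 -0.001 -1.   ] F [-0.4   0.42  0.81] gap 0.0847
([0.9, -0.4, 114.2], [-0.0019, 0.0001, -0.0019])
```

View pics/c3.png

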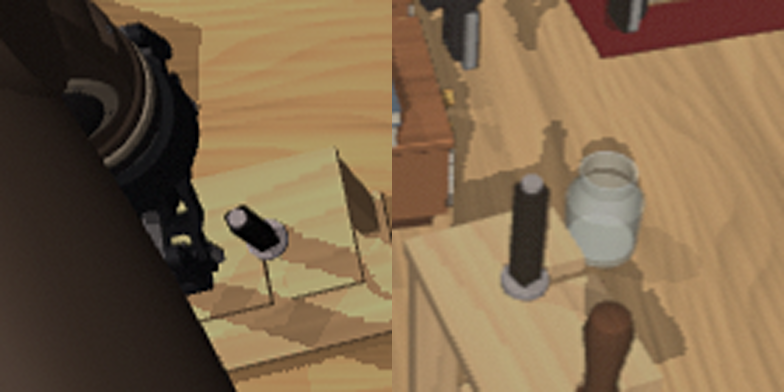

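The gripper straddles the hook in both views: the fingers are in the upper part of the scene crop at (460,40) and (630,10), and the hook grip is at (530,230). I'll descend and grip.

Emit:
step_arm --commands '[[[0.5,-0.4,25,0,0,0,85],[0.9,-0.4,50,0,0,0,85],[0.9,-0.4,75,0,0,0,85],[0.9,-0.4,95,0,0,0,85],[0.9,-0.4,108,0,0,0,85],[0.9,-0.4,114,0,0,0,85],[0.9,-0.4,114,0,0,0,50],[0.9,-0.4,114,0,0,0,20],[0.9,-0.4,114,0,0,0,10],[0.9,-0.4,114,0,0,0,10],[0.9,-0.4,114,0,0,0,10],[0.9,-0.4,114,0,0,0,10],[0.9,-0.4,114,0,0,0,10],[0.9,-0.4,114,0,0,0,10]]]'

```text
time: 2.78
position: [0.4972, 0.2385, 0.2322]
eef_rot: [1.96, 2.454, 0.003]
wrist_force: [1.3, -0.4, 5.4]
finger_gap: 0.0163
```

Run:
```python
from h import *
st()
```

```text
t 2.7833 q [ 0.447  0.175  0.049  1.442 -0.     1.795] p [0.4972 0.2385 0.2322] yaw 0.223 z [ 0.002  0.001 -1.   ] F [ 1.26 -0.43  5.43] gap 0.0163
```

Emit:
step_arm --commands '[[[0,0,-3,0,0,0,10],[0,0,-5,0,0,0,10],[0,-4,-5,0,0,0,10],[0,-12,-5,0,0,0,10],[0,-22,-5,0,0,0,10],[0,-34,-5,0,0,0,10],[0,-46,-5,0,0,0,10],[0,-58,-5,0,0,0,10],[0,-70,-5,0,0,0,10],[0,-82,-5,0,0,0,10],[0,-92,-5,0,0,0,10],[0,-98,-5,0,0,0,10],[0,-100,-15,0,0,0,10],[0,-100,-35,0,0,0,10],[0,-100,-60,0,0,0,10],[0,-100,-85,0,0,0,10],[0,-100,-105,0,0,0,10],[0,-100,-115,0,0,0,10],[0,-100,-115,0,0,0,10],[0,-100,-115,0,0,0,10]]]'

```text
time: 4.45
position: [0.3995, 0.2165, 0.3467]
eef_rot: [1.96, 2.454, 0.002]
wrist_force: [-0.3, 0.4, -3.5]
finger_gap: 0.0163
```

Run:
```python
from h import *
st()
t=arm.get_image("top")[:,:,::-1];s=arm.get_image("scene")[:,:,::-1]
p=arm.read_state()["position"]
for d in(.05,.09,.18): print(d,proj("top",p-[0,0,d]).round(1),proj("scene",p-[0,0,d]).round(1))
cv2.imwrite("pics/s4.png",s);cv2.imwrite("pics/t4.png",t)
c=proj("scene",p-[0,0,.1]).astype(int);print(c)
cv2.imwrite("pics/c4.png",crop(s,c[0]-90,c[1]-110,180,180,3.3))
```

```text
t 4.45 q [ 0.497  0.026  0.136  1.679 -0.     1.844] p [0.3995 0.2165 0.3467] yaw 0.223 z [ 0.001  0.001 -1.   ] F [-0.3   0.4  -3.54] gap 0.0163
0.05 [181.4 309.4] [427.6 259. ]
0.09 [187.  311.3] [424.4 277.1]
0.18 [197.9 315.1] [418.  314.1]
[423 281]
```

View pics/c4.png

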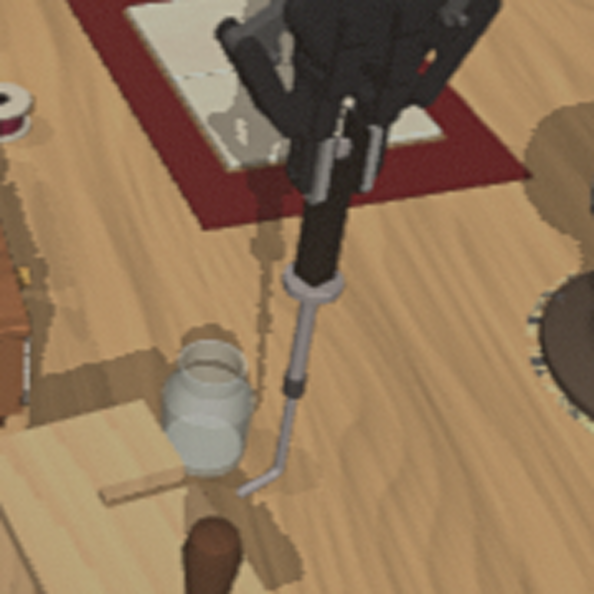

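The hook is held upright. In the crop the collar is at (313,285), the bend at (281,468) and the foot tip at (240,492), with the foot pointing to rack +x.

Run:
```python
from h import *
from scipy.optimize import least_squares as L
p=np.array([.3995,.2165,.3467])
S=lambda x,y:np.array([333+x/3.3,171+y/3.3])
tip=L(lambda a:proj("scene",p+[.027*np.cos(a[0]),.027*np.sin(a[0]),-a[1]])-S(242,491),[.2,.18]).x
print("tip yaw, depth",tip)
for k,c in dict(collar=(313,285),ring=(293,386),bend=(281,468)).items(): 
    r=L(lambda a:proj("scene",p-[0,0,a[0]])-S(*c),[.1]); print(k,r.x,r.fun)
st()
for z in(.347,.24,.2): print(to((.644,-.1645,z),.03))
print(to((.52,-.03,.347),.13))
```

```text
tip yaw, depth [0.44826648 0.1799079 ]
collar [0.0473794] [-0.24201786 -0.04191097]
ring [0.11630951] [0.49630302 0.08594629]
bend [0.17753388] [-0.1510082  -0.02615054]
t 4.55 q [ 0.497  0.026  0.133  1.679 -0.     1.844] p [0.3989 0.2161 0.3454] yaw 0.223 z [-0.001 -0.001 -1.   ] F [ 0.12  0.19 -2.73] gap 0.0165
([-425.4, 154.9, -1.6], [-0.0011, 0.0005, 0.1929])
([-425.4, 155.0, 105.4], [-0.0011, 0.0005, 0.1929])
([-425.3, 155.0, 145.4], [-0.0011, 0.0005, 0.1929])
([-266.8, 63.7, -1.6], [-0.0011, 0.0004, 0.0929])
```

Emit:
step_arm --commands '[[[-8,3,-4,0,0,0,10],[-24,9,-10,0,0,0.01,10],[-48,17,-12,0,0,0.02,10],[-76,28,-12,0,0,0.035,10],[-104,38,-12,0,0,0.05,10],[-132,48,-12,0,0,0.06,10],[-160,58,-12,0,0,0.07,10],[-188,68,-12,0,0,0.085,10],[-216,79,-12,0,0,0.1,10],[-244,89,-12,0,0,0.11,10],[-272,99,-12,0,0,0.12,10],[-300,109,-12,0,0,0.135,10],[-328,119,-12,0,0,0.15,10],[-354,129,-12,0,0,0.16,10],[-378,138,-12,0,0,0.17,10],[-400,146,-12,0,0,0.18,10],[-415,151,-12,0,0,0.19,10],[-425,155,-12,0,0,0.193,10],[-425,155,-12,0,0,0.193,10],[-425,155,-12,0,0,0.193,10]]]'

```text
time: 6.22
position: [0.6441, -0.1649, 0.3569]
eef_rot: [-2.188, -2.252, 0.002]
wrist_force: [-0.0, -0.2, -2.1]
finger_gap: 0.0165
```

Run:
```python
from h import *
t=arm.get_image("top")[:,:,::-1];s=arm.get_image("scene")[:,:,::-1]
st(); p=arm.read_state()["position"]
for d in(.05,.18): print(d,proj("top",p-[0,0,d]).round(1),proj("scene",p-[0,0,d]).round(1))
print("tip",proj("scene",p+[.027,.001,-.178]))
cv2.imwrite("pics/s5.png",s);cv2.imwrite("pics/t5.png",t)
c=proj("scene",p-[0,0,.15]).astype(int);print(c)
cv2.imwrite("pics/c5.png",np.hstack([crop(s,c[0]-60,c[1]-60,120,180,3.3),crop(t,320,140,120,180,3.3)]))
print(to((.644,-.1645,.24),.03))
```

```text
t 6.3167 q [-0.249  0.5    0.788  1.86   0.     1.291] p [ 0.6437 -0.1637  0.3581] yaw 0.03 z [-0.001  0.    -1.   ] F [-0.21  0.26 -1.37] gap 0.0162
0.05 [390.4 172.7] [268.9 153.1]
0.18 [381.5 194.3] [272.9 202.5]
tip [261.37278225 202.81354183]
[271 191]
([-0.8, 0.4, 118.1], [-0.0006, -0.0003, 0.0002])
```

View pics/c5.png

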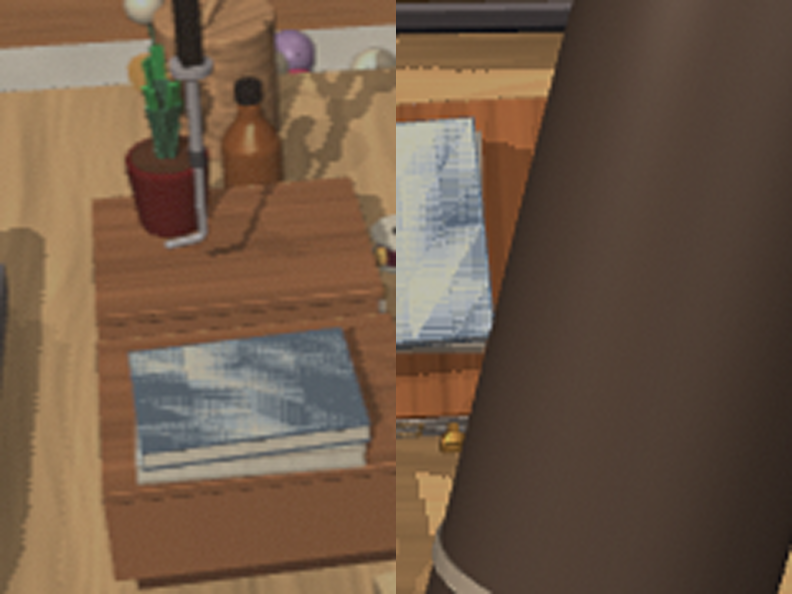

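The foot hangs over the gap with the bend at crop (204,238) and the tip at (168,243), pointing into the gap. The depth below the TCP again comes out at about 0.181. Lowering in stages.

Emit:
step_arm --commands '[[[0,0,15,0,0,0,10],[0,0,35,0,0,0,10],[0,0,55,0,0,0,10],[0,0,65,0,0,0,10],[0,0,75,0,0,0,10],[0,0,83,0,0,0,10],[0,0,91,0,0,0,10],[0,0,99,0,0,0,10],[0,0,107,0,0,0,10],[0,0,107,0,0,0,10]]]'

```text
time: 7.15
position: [0.6436, -0.1637, 0.2495]
eef_rot: [-2.186, -2.253, 0.002]
wrist_force: [0.8, 0.7, -2.5]
finger_gap: 0.0167
```

Emit:
step_arm --commands '[[[0,0,8,0,0,0,10],[0,0,16,0,0,0,10],[0,0,24,0,0,0,10],[0,0,32,0,0,0,10],[0,0,40,0,0,0,10],[0,0,48,0,0,0,10],[0,0,54,0,0,0,10],[0,0,56,0,0,0,10],[0,0,56,0,0,0,10]]]'

```text
time: 7.9
position: [0.6437, -0.1639, 0.1943]
eef_rot: [-2.187, -2.254, 0.001]
wrist_force: [-0.5, -0.7, -1.9]
finger_gap: 0.0164
```

Run:
```python
from h import *
st()
print(to((.644,-.165,.19),.03))
```

```text
t 7.9 q [-0.249  0.4    0.265  1.437 -0.     1.291] p [ 0.6437 -0.1639  0.1943] yaw 0.03 z [-0.001  0.    -1.   ] F [-0.5  -0.69 -1.85] gap 0.0164
([-1.1, 0.2, 4.3], [-0.0013, -0.0004, -0.0])
```

Emit:
step_arm --commands '[[[0,0,1.5,0,0,0,10],[0,0,3,0,0,0,10],[0,0,4.5,0,0,0,10],[0,0,6,0,0,0,10],[0,0,6,0,0,0,10]]]'

```text
time: 8.32
position: [0.6441, -0.164, 0.189]
eef_rot: [-2.188, -2.254, 0.0]
wrist_force: [-0.0, 0.9, -1.9]
finger_gap: 0.0164
```

Emit:
step_arm --commands '[[[0,0,1,0,0,0,10],[0,0,2,0,0,0,10],[0,0,2,0,0,0,10]]]'

```text
time: 8.57
position: [0.6441, -0.164, 0.187]
eef_rot: [-2.188, -2.254, 0.0]
wrist_force: [-0.3, 0.2, -1.6]
finger_gap: 0.0159
```

Emit:
step_arm --commands '[[[0,0,1,0,0,0,10],[0,0,1,0,0,0,10]]]'

```text
time: 8.73
position: [0.6441, -0.164, 0.186]
eef_rot: [-2.188, -2.254, 0.0]
wrist_force: [-0.9, 0.2, -1.4]
finger_gap: 0.0163
```

Emit:
step_arm --commands '[[[0,0,1,0,0,0,10],[0,0,1,0,0,0,10]]]'

```text
time: 8.9
position: [0.6441, -0.164, 0.185]
eef_rot: [-2.188, -2.254, 0.0]
wrist_force: [-1.1, 0.4, -1.2]
finger_gap: 0.0163
```

Emit:
step_arm --commands '[[[0,0,1,0,0,0,10],[0,0,1,0,0,0,10]]]'

```text
time: 9.07
position: [0.6441, -0.164, 0.184]
eef_rot: [-2.188, -2.254, 0.0]
wrist_force: [0.5, 0.9, -2.3]
finger_gap: 0.0166
```

Emit:
step_arm --commands '[[[0,0,0.7,0,0,0,10],[0,0,0.7,0,0,0,10]]]'

```text
time: 9.23
position: [0.644, -0.164, 0.1834]
eef_rot: [-2.188, -2.254, 0.0]
wrist_force: [-0.4, 0.3, -2.0]
finger_gap: 0.0163
```

Emit:
step_arm --commands '[[[0,0,0.7,0,0,0,10],[0,0,0.7,0,0,0,10]]]'

```text
time: 9.4
position: [0.6441, -0.164, 0.1828]
eef_rot: [2.188, 2.254, 0.0]
wrist_force: [-0.8, 0.4, -2.5]
finger_gap: 0.0164
```

Emit:
step_arm --commands '[[[0,0,0.7,0,0,0,10],[0,0,0.7,0,0,0,10]]]'

```text
time: 9.57
position: [0.6443, -0.1641, 0.1828]
eef_rot: [2.187, 2.254, 0.001]
wrist_force: [-0.2, -0.5, 2.0]
finger_gap: 0.0163
```

Emit:
step_arm --commands '[[[0,0,0.7,0,0,0,10],[0,0,0.7,0,0,0,10]]]'

```text
time: 9.73
position: [0.6445, -0.1641, 0.1827]
eef_rot: [2.187, 2.253, 0.002]
wrist_force: [-1.4, -0.1, 5.1]
finger_gap: 0.0165
```

Emit:
step_arm --commands '[[[0,0,-1.6,0,0,0,10],[0,0,-1.6,0,0,-0.1,10],[-1,0,-1.6,0,0,-0.2,10],[-2,0,-1.6,0,0,-0.3,10],[-3,0,-1.6,0,0,-0.4,10],[-4,0,-1.6,0,0,-0.5,10],[-5,0,-1.6,0,0,-0.6,10],[-5,0,-1.6,0,0,-0.7,10],[-5,0,-1.6,0,0,-0.8,10],[-5,0,-1.6,0,0,-0.9,10],[-5,0,-1.6,0,0,-1.0,10],[-5,0,-1.6,0,0,-1.1,10],[-5,0,-1.6,0,0,-1.2,10],[-5,0,-1.6,0,0,-1.3,10],[-5,0,-1.6,0,0,-1.4,10],[-5,0,-1.6,0,0,-1.5,10],[-5,0,-1.6,0,0,-1.5,10]]]'

```text
time: 11.15
position: [0.6445, -0.169, 0.1829]
eef_rot: [0.06, 3.141, 0.0]
wrist_force: [0.3, -0.5, -0.4]
finger_gap: 0.016
```

Run:
```python
from h import *
st()
m=np.array([.509,-.1685]);u=np.array([np.cos(.029),np.sin(.029)]);n=np.array([-u[1],u[0]])
for d in(.135,.1,.06,.0,-.03,-.06): 
    p=m+d*u-.004*n; print(d,p.round(4),to((*p,.183),1.53))
```

```text
t 11.15 q [-0.256  0.402  0.243  1.411  0.    -0.218] p [ 0.6445 -0.169   0.1829] yaw 1.532 z [ 0.  0. -1.] F [ 0.34 -0.52 -0.43] gap 0.016
0.135 [ 0.6441 -0.1686] ([0.5, 0.4, -0.1], [0.0001, 0.0003, 0.0025])
0.1 [ 0.6091 -0.1696] ([35.4, -2.0, -0.1], [0.0001, 0.0003, 0.0025])
0.06 [ 0.5691 -0.1708] ([75.3, -4.7, -0.2], [0.0001, 0.0003, 0.0025])
0.0 [ 0.5091 -0.1725] ([135.2, -8.7, -0.2], [0.0001, 0.0003, 0.0025])
-0.03 [ 0.4791 -0.1734] ([165.1, -10.7, -0.2], [0.0001, 0.0003, 0.0025])
-0.06 [ 0.4491 -0.1742] ([195.0, -12.7, -0.2], [0.0001, 0.0003, 0.0025])
```

Emit:
step_arm --commands '[[[2,-0.1,-0.3,0,0,0,10],[5,-0.3,-0.3,0,0,0,10],[8,-0.5,-0.3,0,0,0,10],[11,-0.6,-0.3,0,0,0,10],[14,-0.8,-0.3,0,0,0,10],[17,-1,-0.3,0,0,0,10],[20,-1.2,-0.3,0,0,0,10],[23,-1.3,-0.3,0,0,0,10],[26,-1.5,-0.3,0,0,0,10],[29,-1.7,-0.3,0,0,0,10],[32,-1.8,-0.3,0,0,0,10],[35,-2,-0.3,0,0,0,10],[38,-2.2,-0.3,0,0,0,10],[40,-2.3,-0.3,0,0,0,10],[40,-2.3,-0.3,0,0,0,10]]]'

```text
time: 12.4
position: [0.6038, -0.1697, 0.1835]
eef_rot: [0.064, 3.141, -0.0]
wrist_force: [0.0, -0.3, -1.2]
finger_gap: 0.0165
```

Run:
```python
from h import *
st()
m=np.array([.509,-.1685]);u=np.array([np.cos(.029),np.sin(.029)]);n=np.array([-u[1],u[0]])
for d in(.0,-.06): 
    p=m+d*u-.004*n; print(d,p.round(4),to((*p,.183),1.53))
t=arm.get_image("top")[:,:,::-1];s=arm.get_image("scene")[:,:,::-1]
cv2.imwrite("pics/t6.png",t);cv2.imwrite("pics/s6.png",s)
```

```text
t 12.4 q [-0.274  0.324  0.133  1.381 -0.    -0.233] p [ 0.6038 -0.1697  0.1835] yaw 1.53 z [ 0. -0. -1.] F [ 0.04 -0.27 -1.15] gap 0.0165
0.0 [ 0.5091 -0.1725] ([94.4, -6.7, 0.5], [-0.0001, 0.0, -0.0002])
-0.06 [ 0.4491 -0.1742] ([154.3, -10.9, 0.5], [-0.0001, 0.0, -0.0002])
```

Emit:
step_arm --commands '[[[2,-0.1,0,0,0,0,10],[6,-0.4,0.2,0,0,0,10],[10,-0.7,0.2,0,0,0,10],[14,-1,0.2,0,0,0,10],[18,-1.3,0.2,0,0,0,10],[22,-1.5,0.2,0,0,0,10],[26,-1.8,0.2,0,0,0,10],[30,-2.1,0.2,0,0,0,10],[34,-2.4,0.2,0,0,0,10],[38,-2.7,0.2,0,0,0,10],[42,-3,0.2,0,0,0,10],[46,-3.2,0.2,0,0,0,10],[50,-3.5,0.2,0,0,0,10],[54,-3.8,0.2,0,0,0,10],[58,-4.1,0.2,0,0,0,10],[62,-4.4,0.2,0,0,0,10],[66,-4.6,0.2,0,0,0,10],[70,-4.9,0.2,0,0,0,10],[73,-5.1,0.2,0,0,0,10],[74,-5.2,0.2,0,0,0,10]]]'

```text
time: 14.17
position: [0.5295, -0.1718, 0.1832]
eef_rot: [-0.064, -3.141, 0.0]
wrist_force: [0.9, 0.3, -1.8]
finger_gap: 0.0164
```

Run:
```python
from h import *
st()
m=np.array([.509,-.1685]);u=np.array([np.cos(.029),np.sin(.029)]);n=np.array([-u[1],u[0]])
for d in(-.03,-.06): 
    p=m+d*u-.004*n; print(d,p.round(4),to((*p,.183),1.53))
```

```text
t 14.1667 q [-0.314  0.188 -0.043  1.34  -0.    -0.273] p [ 0.5295 -0.1718  0.1832] yaw 1.53 z [-0. -0. -1.] F [ 0.88  0.26 -1.8 ] gap 0.0164
-0.03 [ 0.4791 -0.1734] ([50.3, -3.6, 0.2], [-0.0, -0.0001, -0.0001])
-0.06 [ 0.4491 -0.1742] ([80.2, -5.7, 0.2], [-0.0, -0.0001, -0.0001])
```

Emit:
step_arm --commands '[[[2,-0.1,0,0,0,0,10],[6,-0.4,0,0,0,0,10],[10,-0.7,0,0,0,0,10],[15,-1,0,0,0,0,10],[20,-1.4,0,0,0,0,10],[25,-1.8,0,0,0,0,10],[30,-2.1,0,0,0,0,10],[35,-2.5,0,0,0,0,10],[40,-2.9,0,0,0,0,10],[45,-3.2,0,0,0,0,10],[50,-3.6,0,0,0,0,10],[55,-3.9,0,0,0,0,10],[60,-4.3,0,0,0,0,10],[65,-4.6,0,0,0,0,10],[70,-5,0,0,0,0,10],[74,-5.3,0,0,0,0,10],[77,-5.5,0,0,0,0,10],[79,-5.6,0,0,0,0,10],[80,-5.7,0,0,0,0,10],[80,-5.7,0,0,0,0,10]]]'

```text
time: 15.83
position: [0.4497, -0.1743, 0.1831]
eef_rot: [0.064, 3.141, -0.0]
wrist_force: [0.2, 0.7, -1.9]
finger_gap: 0.0161
```

Run:
```python
from h import *
st()
t=arm.get_image("top")[:,:,::-1];s=arm.get_image("scene")[:,:,::-1]
cv2.imwrite("pics/t7.png",t);cv2.imwrite("pics/s7.png",s)
c=proj("scene",np.array([.42,-.174,0])).astype(int);print(c, proj("top",np.array([.42,-.174,0])))
cv2.imwrite("pics/c7.png",np.hstack([crop(s,c[0]-80,c[1]-90,120,160,3.3),crop(t,320,200,120,160,3.3)]))
```

```text
t 15.8333 q [-0.37   0.048 -0.202  1.321 -0.    -0.329] p [ 0.4497 -0.1743  0.1831] yaw 1.53 z [ 0. -0. -1.] F [ 0.19  0.71 -1.86] gap 0.0161
[361 250] [380.43963575 308.85135343]
```

View pics/c7.png

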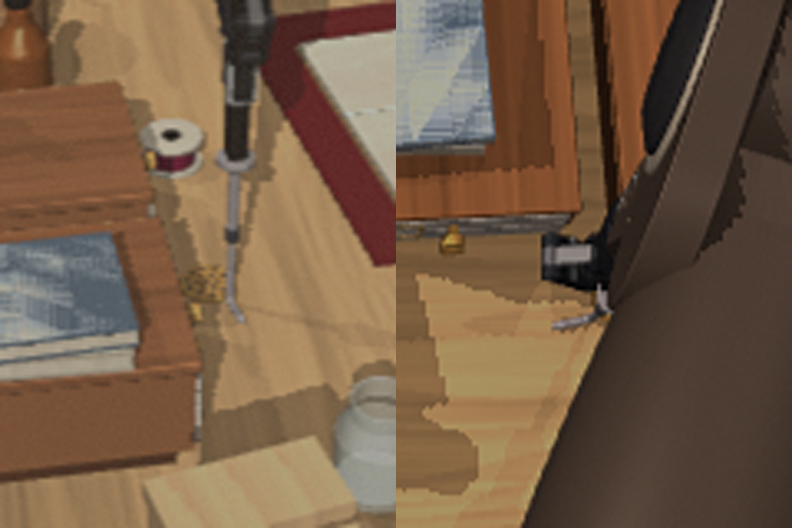

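The disc is out from under the units but still behind the hook: it is at scene crop (208,285) and the hook is at (233,303). The foot is turned about 0.25 rad too far, so the disc slipped off its tip. I'll locate the disc exactly.

Run:
```python
from h import *
s=cv2.imread("pics/s7.png")
for a in((208,285),(208,264),(207,305),(186,287),(228,283)): print(onz("scene",281+a[0]/3.3,160+a[1]/3.3,.005))
m=np.array([.509,-.1685]);u=np.array([np.cos(.029),np.sin(.029)]);n=np.array([-u[1],u[0]])
q=onz("scene",281+208/3.3,160+285/3.3,.005)[:2]-m;print("drawers frame",q@u,q@n)
q=onz("scene",281+240/3.3,160+321/3.3,.003);r=onz("scene",281+234/3.3,160+303/3.3,.003);print("foot tip",q,"bend",r,"top tip",onz("top",320+555/3.3,200+326/3.3,.003),onz("top",320+603/3.3,200+310/3.3,.003))
```

```text
[ 0.464395   -0.19049302  0.005     ]
[ 0.46000055 -0.21778688  0.005     ]
[ 0.46923389 -0.1654444   0.005     ]
[ 0.48243166 -0.19021019  0.005     ]
[ 0.44791512 -0.19098349  0.005     ]
drawers frame -0.04522395070536565 -0.020690405964321083
foot tip [ 0.44615913 -0.144929    0.003     ] bend [ 0.44700124 -0.16757447  0.003     ] top tip [ 0.43911405 -0.42803109  0.003     ] [ 0.44996229 -0.46334781  0.003     ]
```

Emit:
step_arm --commands '[[[0,0,-8,0,0,0,10],[0,0,-24,0,0,0,10],[0,0,-45,0,0,0,10],[0,10,-60,0,0,0,10],[0,30,-70,0,0,0,10],[0,55,-70,0,0,0,10],[0,80,-70,0,0,0,10],[0,100,-70,0,0,0,10],[0,110,-70,0,0,0,10],[0,110,-70,0,0,0,10],[0,110,-70,0,0,0,10]]]'

```text
time: 16.85
position: [0.4546, -0.0643, 0.2534]
eef_rot: [0.062, 3.141, -0.001]
wrist_force: [-0.3, -0.2, -2.9]
finger_gap: 0.0169
```

Run:
```python
from h import *
o=np.array([320-396/3.3,200]); a=o+np.array([555,326])/3.3; b=o+np.array([603,308])/3.3
a,b=onz("top",*a,.003),onz("top",*b,.003); d=a-b; print("foot",a,b,"yaw",np.arctan2(d[1],d[0]))
st()
t=arm.get_image("top")[:,:,::-1];s=arm.get_image("scene")[:,:,::-1]
cv2.imwrite("pics/t8.png",t);cv2.imwrite("pics/s8.png",s)
ct=proj("top",np.array([.465,-.19,.005])).astype(int);cs=proj("scene",np.array([.465,-.19,.005])).astype(int);print(ct,cs)
cv2.imwrite("pics/c8.png",np.hstack([crop(s,cs[0]-40,cs[1]-40,80,100,5),crop(t,ct[0]-40,ct[1]-50,80,100,5)]))
```

```text
foot [ 0.44374809 -0.14583062  0.003     ] [ 0.45602807 -0.1805865   0.003     ] yaw 1.910426542254304
t 16.85 q [-1.400e-01  4.000e-03 -9.400e-02  1.473e+00 -1.000e-03 -1.010e-01] p [ 0.4546 -0.0643  0.2534] yaw 1.531 z [ 0.    -0.001 -1.   ] F [-0.25 -0.23 -2.94] gap 0.0169
[386 289] [343 246]
```

View pics/c8.png

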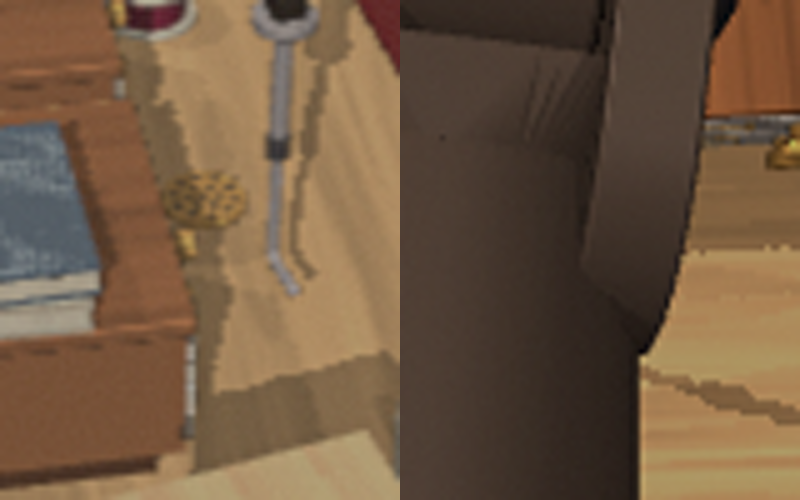

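The disc lies flat at scene crop (205,199), about 45 mm in front of the fronts and 21 mm to the right. The hook foot's bend is at (272,260) and its tip at (293,292). I'll fit the foot's yaw so I can square it.

Run:
```python
from h import *
from scipy.optimize import least_squares as L
p=np.array([.4546,-.0643,.2534])
S=lambda x,y:np.array([303+x/5,206+y/5])
b=L(lambda a:proj("scene",p+[a[0],a[1],-.1798])-S(273,262),[0,0]).x; print("bend xy off",b)
print("foot yaw, len",(lambda a:(np.arctan2(a[1]-b[1],a[0]-b[0]),np.hypot(*(a-b))))(L(lambda a:proj("scene",p+[a[0],a[1],-.1798])-S(292,292),[0,0]).x))
for x,y in((205,199),(247,198),(207,171),(203,228)): print(onz("scene",*S(x,y),.005))
m=np.array([.509,-.1685]);u=np.array([np.cos(.029),np.sin(.029)]);n=np.array([-u[1],u[0]])
for d,l in((-.013,-.037),(-.05,-.037),(-.065,-.037)):
    q=m+d*u+l*n
    for yaw in(1.3,):print(d,q.round(4),to((*q,.25),yaw))
```

```text
bend xy off [0.00049047 0.0070566 ]
foot yaw, len (np.float64(1.7834153486811581), np.float64(0.022936672342899558))
[ 0.46409213 -0.19288353  0.005     ]
[ 0.44167848 -0.19086084  0.005     ]
[ 0.45914597 -0.21678634  0.005     ]
[ 0.4690248  -0.16886083  0.005     ]
-0.013 [ 0.4971 -0.2059] ([-48.4, -138.9, 3.3], [-0.0004, 0.0001, 0.2295])
-0.05 [ 0.4601 -0.2069] ([-11.5, -141.5, 3.3], [-0.0004, 0.0001, 0.2295])
-0.065 [ 0.4451 -0.2074] ([3.5, -142.6, 3.3], [-0.0004, 0.0001, 0.2295])
```

Emit:
step_arm --commands '[[[0,-12,0,0,0,0.03,10],[0,-32,0,0,0,0.08,10],[-4,-56,0,0,0,0.12,10],[-10,-80,0,0,0,0.18,10],[-20,-104,0,0,0,0.18,10],[-32,-124,0,0,0,0.18,10],[-42,-134,0,0,0,0.18,10],[-48,-137,0,0,0,0.18,10],[-48.3,-137,0,0,0,0.18,10],[-48.3,-137,0,0,0,0.18,10]]]'

```text
time: 17.78
position: [0.4967, -0.2034, 0.2527]
eef_rot: [-0.347, -3.121, -0.001]
wrist_force: [-1.3, 0.5, -2.2]
finger_gap: 0.0164
```

Run:
```python
from h import *
st(); print(to((.497,-.204,.1875),1.35))
t=arm.get_image("top")[:,:,::-1];s=arm.get_image("scene")[:,:,::-1]
ct=proj("top",np.array([.48,-.19,.005])).astype(int);cs=proj("scene",np.array([.465,-.19,.005])).astype(int);print(ct,cs)
cv2.imwrite("pics/c9.png",np.hstack([crop(s,cs[0]-40,cs[1]-60,80,100,5),crop(t,ct[0]-40,ct[1]-50,80,100,5)]))
```

```text
t 17.7833 q [-0.389  0.153  0.067  1.486  0.    -0.167] p [ 0.4967 -0.2034  0.2527] yaw 1.349 z [-0.001  0.001 -1.   ] F [-1.33  0.49 -2.22] gap 0.0164
([-0.5, -0.5, 65.2], [0.0003, -0.0012, -0.0008])
[386 283] [343 246]
```

View pics/c9.png

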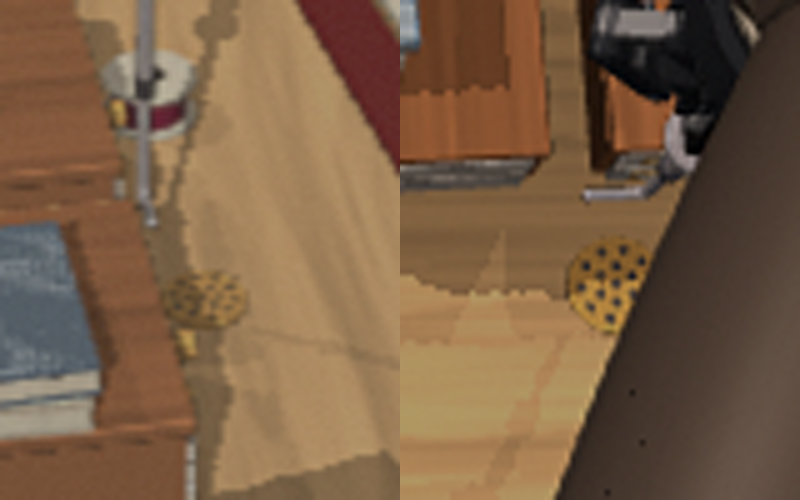

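The top view shows the disc at crop (617,286), with the foot roughly square above and behind it at (585–655,194).

Run:
```python
from h import *
T=lambda x,y:(346+(x-400)/5,233+y/5)
m=np.array([.509,-.1685]);u=np.array([np.cos(.029),np.sin(.029)]);n=np.array([-u[1],u[0]])
fr=lambda p:(((p[:2]-m)@u).round(4),((p[:2]-m)@n).round(4))
c=onz("top",*T(617,286),.005);print("disc",c,fr(c),"back",fr(onz("top",*T(617,237),.005)),"front",fr(onz("top",*T(617,335),.005)))
z=.2527-.1798
a=onz("top",*T(587,195),z);b=onz("top",*T(650,193),z);d=a-b;print("foot",a,b,np.arctan2(d[1],d[0]),fr(a))
print("unit front top edges",fr(onz("top",*T(545,155),.105)),fr(onz("top",*T(600,168),.105)))
```

```text
disc [ 0.46292579 -0.19636082  0.005     ] (np.float64(-0.0469), np.float64(-0.0265)) back (np.float64(-0.0237), np.float64(-0.0283)) front (np.float64(-0.0699), np.float64(-0.0248))
foot [ 0.49559859 -0.17481338  0.0729    ] [ 0.49604518 -0.20307236  0.0729    ] 1.5865985040588695 (np.float64(-0.0136), np.float64(-0.0059))
unit front top edges (np.float64(-0.0001), np.float64(0.0157)) (np.float64(-0.007), np.float64(-0.0079))
```

Emit:
step_arm --commands '[[[-0.9,-3.9,8,0,0,0,10],[-0.9,-3.9,20,0,0,0,10],[-0.9,-3.9,32,0,0,0,10],[-0.9,-3.9,44,0,0,0,10],[-0.9,-3.9,54,0,0,0,10],[-0.9,-3.9,60,0,0,0,10],[-0.9,-3.9,63,0,0,0,10],[-0.9,-3.9,65,0,0,0,10],[-0.9,-3.9,65,0,0,0,10]]]'

```text
time: 18.63
position: [0.497, -0.2072, 0.1881]
eef_rot: [0.346, 3.122, -0.0]
wrist_force: [0.6, -0.3, -1.1]
finger_gap: 0.0165
```

Emit:
step_arm --commands '[[[0,0,1,0,0,0,10],[0,0,2,0,0,0,10],[0,0,3,0,0,0,10],[0,0,3.5,0,0,0,10],[0,0,3.5,0,0,0,10]]]'

```text
time: 19.05
position: [0.4971, -0.2073, 0.1846]
eef_rot: [0.346, 3.122, -0.0]
wrist_force: [-0.5, 0.9, -2.0]
finger_gap: 0.0162
```

Run:
```python
from h import *
st()
m=np.array([.509,-.1685]);u=np.array([np.cos(.029),np.sin(.029)]);n=np.array([-u[1],u[0]])
q=m-.065*u-.039*n; print(q,to((*q,.1832),1.35))
```

```text
t 19.05 q [-0.395  0.153 -0.081  1.336 -0.    -0.174] p [ 0.4971 -0.2073  0.1846] yaw 1.35 z [ 0. -0. -1.] F [-0.53  0.89 -1.99] gap 0.0162
[ 0.44515817 -0.20936834] ([50.2, -13.4, 1.4], [-0.0, 0.0, -0.0001])
```

Emit:
step_arm --commands '[[[0,0,1.2,0,0,0,10],[2,-0.5,1.2,0,0,0,10],[5,-1.3,1.2,0,0,0,10],[8,-2.1,1.2,0,0,0,10],[11,-2.9,1.2,0,0,0,10],[14,-3.7,1.2,0,0,0,10],[17,-4.5,1.2,0,0,0,10],[20,-5.3,1.2,0,0,0,10],[23,-6.1,1.2,0,0,0,10],[26,-6.9,1.2,0,0,0,10],[29,-7.7,1.2,0,0,0,10],[32,-8.5,1.2,0,0,0,10],[35,-9.3,1.2,0,0,0,10],[38,-10.1,1.2,0,0,0,10],[41,-10.9,1.2,0,0,0,10],[44,-11.7,1.2,0,0,0,10],[47,-12.5,1.2,0,0,0,10],[49,-13.1,1.2,0,0,0,10],[50,-13.4,1.2,0,0,0,10],[50,-13.4,1.2,0,0,0,10]]]'

```text
time: 20.72
position: [0.4451, -0.2094, 0.1834]
eef_rot: [0.346, 3.122, -0.0]
wrist_force: [0.1, 0.3, -1.8]
finger_gap: 0.0162
```

Emit:
step_arm --commands '[[[-3,0.8,0,0,0,0,10],[-4,1,-4,0,0,0,10],[-4,1,-14,0,0,0,10],[-4,1,-30,0,0,0,10],[-4,1,-54,0,0,0,10],[-4,1,-80,0,0,0,10],[-4,1,-110,0,0,0,10],[-4,1,-140,0,0,0,10],[-4,1,-160,0,0,0,10],[-4,1,-165,0,0,0,10],[-4,1,-165,0,0,0,10]]]'

```text
time: 21.63
position: [0.4502, -0.2095, 0.3502]
eef_rot: [0.346, 3.119, -0.002]
wrist_force: [-0.2, -0.6, -1.6]
finger_gap: 0.0164
```

Run:
```python
from h import *
st()
s=arm.get_image("scene")[:,:,::-1]; cv2.imwrite("pics/s10.png",s)
cs=proj("scene",np.array([.42,-.19,.005])).astype(int);print(cs)
cv2.imwrite("pics/c10.png",crop(s,cs[0]-80,cs[1]-70,160,120,4))
print(to((.3995,.216,.347),.223))
```

```text
t 21.6333 q [-0.436  0.108  0.232  1.692 -0.    -0.215] p [ 0.4502 -0.2095  0.3502] yaw 1.35 z [ 0.003 -0.002 -1.   ] F [-0.15 -0.63 -1.59] gap 0.0164
[360 245]
([142.2, 404.1, 1.3], [0.0003, 0.0008, 1.1271])
```

View pics/c10.png

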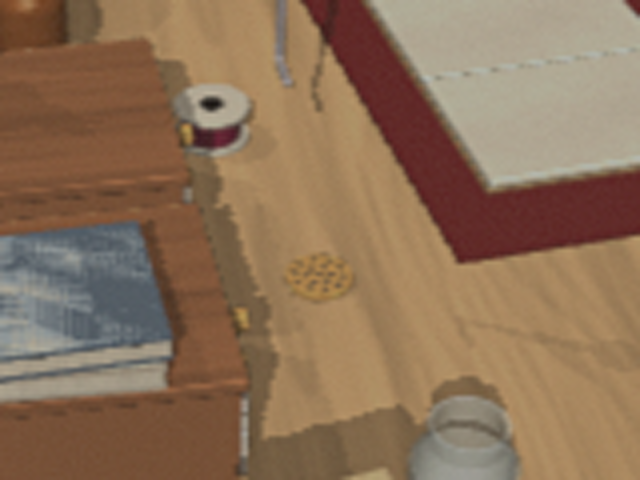

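The disc lies flat at scene crop (320,276), i.e. about (0.42, −0.19), some 90 mm in front of the fronts. I'll take the hook back to the rack.

Emit:
step_arm --commands '[[[3,8,0,0,0,0.03,10],[8,23,0,0,0,0.08,10],[16,45,1,0,0,0.14,10],[25,70,1,0,0,0.21,10],[34,96,1,0,0,0.28,10],[43,122,1,0,0,0.35,10],[52,148,1,0,0,0.42,10],[61,174,1,0,0,0.49,10],[70,200,1,0,0,0.56,10],[79,226,1,0,0,0.63,10],[88,252,1,0,0,0.7,10],[97,278,1,0,0,0.77,10],[106,304,1,0,0,0.84,10],[115,328,1,0,0,0.91,10],[123,350,1,0,0,0.98,10],[131,372,1,0,0,1.05,10],[137,390,1,0,0,1.1,10],[141,401,1,0,0,1.127,10],[142,404,1,0,0,1.127,10],[142,404,1,0,0,1.127,10]]]'

```text
time: 23.35
position: [0.3989, 0.2164, 0.3458]
eef_rot: [-1.957, -2.456, 0.004]
wrist_force: [-0.2, 0.0, -1.9]
finger_gap: 0.0161
```

Run:
```python
from h import *
st(); print(to((.3997,.2163,.2375),.223),to((.4972,.2385,.2375),.223))
```

```text
t 23.35 q [ 0.497  0.028  0.136  1.682 -0.     1.842] p [0.3989 0.2164 0.3458] yaw 0.226 z [-0.002 -0.001 -1.   ] F [-0.16  0.04 -1.9 ] gap 0.0161
([-0.2, 1.1, 108.3], [-0.0027, 0.0009, 0.0025]) ([-0.4, 101.1, 108.0], [-0.0027, 0.0009, 0.0025])
```

Emit:
step_arm --commands '[[[0,1,12,0,0,0,10],[0,1,32,0,0,0,10],[0,1,55,0,0,0,10],[0,1,78,0,0,0,10],[0,1,96,0,0,0,10],[0,1,106,0,0,0,10],[0,1,108,0,0,0.002,10],[0,1,108,0,0,0.002,10],[0,1,108,0,0,0.002,10]]]'

```text
time: 24.1
position: [0.4007, 0.2161, 0.2403]
eef_rot: [1.963, 2.452, 0.002]
wrist_force: [-0.1, 0.3, -1.8]
finger_gap: 0.0166
```

Run:
```python
from h import *
st(); print(to((.4972,.2385,.2375),.223))
```

```text
t 24.1 q [ 0.495 -0.006 -0.132  1.443 -0.     1.845] p [0.4007 0.2161 0.2403] yaw 0.221 z [ 0.001  0.    -1.   ] F [-0.12  0.29 -1.76] gap 0.0166
([0.7, 99.0, 2.9], [0.0011, -0.0002, -0.0023])
```

Emit:
step_arm --commands '[[[0.5,5,1,0,0,0,10],[0.5,12,1,0,0,0,10],[0.5,20,1,0,0,0,10],[0.5,28,1,0,0,0,10],[0.5,36,1,0,0,0,10],[0.5,44,1,0,0,0,10],[0.5,51,1,0,0,0,10],[0.5,58,1,0,0,0,10],[0.5,64,1,0,0,0,10],[0.5,70,1,0,0,0,10],[0.5,70,1,0,0,0,10]]]'

```text
time: 25.02
position: [0.4696, 0.2323, 0.2381]
eef_rot: [1.963, 2.453, -0.0]
wrist_force: [-0.2, -1.1, -1.5]
finger_gap: 0.016
```

Run:
```python
from h import *
st(); print(to((.4972,.2385,.2375),.223))
```

```text
t 25.0167 q [ 0.46   0.125  0.003  1.449 -0.     1.81 ] p [0.4696 0.2323 0.2381] yaw 0.221 z [-0. -0. -1.] F [-0.2  -1.1  -1.52] gap 0.016
([-0.0, 28.3, 0.6], [-0.0, 0.0001, -0.0022])
```

Emit:
step_arm --commands '[[[0,5,0,0,0,0,10],[0,11,0,0,0,0,10],[0,17,0,0,0,0,10],[0,22,0,0,0,0,10],[0,26,0,0,0,0,10],[0,27.5,0,0,0,0,10],[0,27.5,0,0,0,0,10],[0,27.5,1.5,0,0,0,10],[0,27.5,3,0,0,0,10],[0,27.5,4,0,0,0,10],[0,27.5,4,0,0,0,10]]]'

```text
time: 25.93
position: [0.4951, 0.238, 0.2341]
eef_rot: [-1.963, -2.453, 0.001]
wrist_force: [-0.8, -0.2, -1.6]
finger_gap: 0.0159
```

Emit:
step_arm --commands '[[[0,0,1,0,0,0,10],[0,0,1,0,0,0,10]]]'

```text
time: 26.1
position: [0.4952, 0.2381, 0.2333]
eef_rot: [-1.963, -2.453, 0.0]
wrist_force: [-0.5, 0.2, -2.2]
finger_gap: 0.0167
```

Emit:
step_arm --commands '[[[0,0,1,0,0,0,10],[0,0,1,0,0,0,10]]]'

```text
time: 26.27
position: [0.4954, 0.2381, 0.2324]
eef_rot: [1.963, 2.453, 0.0]
wrist_force: [-0.1, -0.1, -1.2]
finger_gap: 0.0164
```

Emit:
step_arm --commands '[[[0,0,0.7,0,0,0,10],[0,0,0.7,0,0,0,10]]]'

```text
time: 26.43
position: [0.4955, 0.2382, 0.2322]
eef_rot: [1.963, 2.453, 0.001]
wrist_force: [0.3, -0.4, 1.4]
finger_gap: 0.0164
```

Emit:
step_arm --commands '[[[0,0,0.7,0,0,0,10],[0,0,0.7,0,0,0,10]]]'

```text
time: 26.6
position: [0.4957, 0.2383, 0.2322]
eef_rot: [1.962, 2.452, 0.003]
wrist_force: [0.1, -0.2, 4.8]
finger_gap: 0.0165
```

Collar seated (contact at z = 0.2322, the same height as at pick-up). Releasing and withdrawing upward.

Emit:
step_arm --commands '[[[0,0,-0.8,0,0,0,10],[0,0,-0.8,0,0,0,18],[0,0,-0.8,0,0,0,24],[0,0,-0.8,0,0,0,40],[0,0,-0.8,0,0,0,70],[0,0,-0.8,0,0,0,85],[0,0,-0.8,0,0,0,85],[0,0,-0.8,0,0,0,85],[0,0,-0.8,0,0,0,85],[0,0,-0.8,0,0,0,85]]]'

```text
time: 27.43
position: [0.4954, 0.2381, 0.2318]
eef_rot: [-1.963, -2.453, 0.0]
wrist_force: [-0.5, -0.2, 0.4]
finger_gap: 0.0852
```

Emit:
step_arm --commands '[[[0,0,-8,0,0,0,85],[0,0,-25,0,0,0,85],[0,0,-50,0,0,0,85],[0,0,-80,0,0,0,85],[0,0,-110,0,0,0,85],[0,-20,-125,0,0,0,85],[0,-55,-125,0,0,0,85],[0,-90,-125,0,0,0,85],[0,-130,-125,0,0,0,85],[0,-165,-125,0,0,0,85],[0,-190,-125,0,0,0,85],[0,-200,-125,0,0,0,85],[0,-200,-125,0,0,0,85],[0,-200,-125,0,0,0,85]]]'

```text
time: 28.6
position: [0.3007, 0.1945, 0.3574]
eef_rot: [1.962, 2.453, 0.003]
wrist_force: [0.9, -0.3, 0.9]
finger_gap: 0.0852
```

Run:
```python
from h import *
st()
t=arm.get_image("top")[:,:,::-1];s=arm.get_image("scene")[:,:,::-1]
cv2.imwrite("pics/c11.png",np.vstack([np.hstack([crop(t,100,230,140,100,2.8),crop(s,320,260,140,100,2.8)]),np.hstack([crop(t,300,220,140,100,2.8),crop(s,290,190,140,100,2.8)])]))
t0=cv2.imread("pics/top0.png");s0=cv2.imread("pics/scene0.png")
for n,b,w in(("scene",s0,s),):
    d=cv2.absdiff(b,w).max(2)>45; k,l,a,c=cv2.connectedComponentsWithStats(d.astype(np.uint8))
    print(n,[r[:5].tolist() for r in a[1:] if r[4]>15])
```

```text
t 28.6 q [ 0.574 -0.147  0.     1.716 -0.     1.924] p [0.3007 0.1945 0.3574] yaw 0.222 z [ 0.002  0.001 -1.   ] F [ 0.91 -0.3   0.88] gap 0.0852
scene [[494, 0, 16, 44, 237], [527, 0, 28, 45, 514], [490, 13, 3, 11, 26], [509, 14, 18, 28, 345], [548, 28, 19, 15, 101], [515, 42, 11, 4, 33], [500, 44, 7, 12, 40], [509, 45, 5, 8, 21], [543, 44, 15, 8, 46], [511, 51, 12, 7, 27], [494, 76, 61, 18, 358], [522, 76, 9, 2, 18], [492, 87, 5, 15, 27], [536, 92, 13, 13, 41], [452, 103, 99, 110, 5159], [469, 137, 11, 5, 29], [609, 167, 31, 47, 230], [533, 195, 9, 9, 30], [513, 205, 13, 21, 36], [605, 207, 7, 11, 19], [617, 215, 23, 17, 95], [530, 217, 2, 14, 23], [562, 220, 42, 8, 105], [615, 220, 5, 7, 16], [523, 232, 8, 23, 44], [608, 235, 5, 19, 27], [625, 235, 15, 11, 50], [496, 239, 13, 15, 95], [512, 239, 11, 12, 67], [579, 267, 61, 37, 1184], [545, 277, 31, 7, 121], [631, 281, 9, 18, 80], [361, 294, 7, 29, 41], [542, 295, 12, 3, 18], [552, 315, 25, 47, 489]]
```

View pics/c11.png

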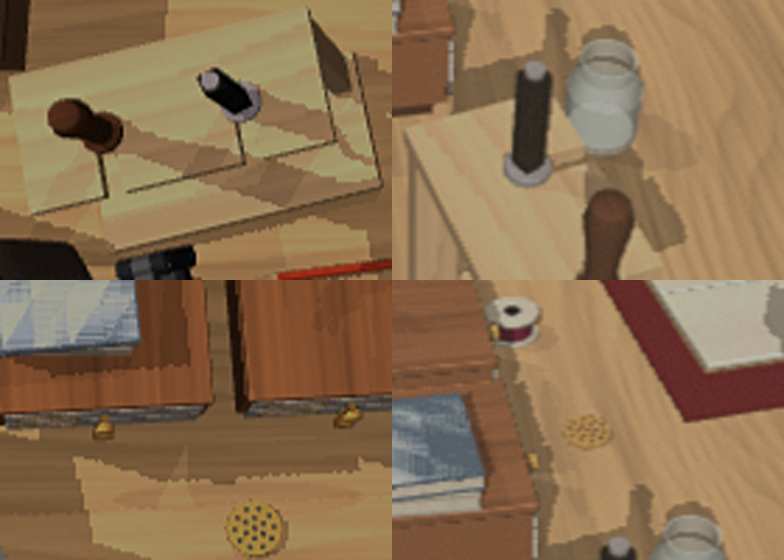

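The hook hangs upright in the right slot, with its collar at top (243,100) and scene (527,168), as at the start. The disc is at top pixel (391,309), flat and clear, and the other things are unmoved. Handing in.

Run:
```python
from h import *
p=onz("top",391.4,308.6,.005)[:2]-[.509,-.1685];u=np.array([np.cos(.029),np.sin(.029)]);print("disc in drawers",p@u,p@[-u[1],u[0]])
st(); print(arm.hand_in())
```

```text
disc in drawers -0.09012345596011422 -0.027893899657740095
t 28.7 q [ 5.740e-01 -1.440e-01  1.000e-03  1.716e+00 -0.000e+00  1.924e+00] p [0.3013 0.1947 0.3566] yaw 0.221 z [-0. -0. -1.] F [ 0.34 -0.03  0.12] gap 0.0852
the job is handed in; nothing more can be done
None
```

I drew the disc out of the gap with the hook, hung the hook back in its slot and handed the job in at 28.7 s; no verdict is reported.

- **First pull:** It brought the disc out but lost it about 45 mm in front of the fronts, because the foot sat about 0.25 rad off the jaw direction. I squared the foot, set it down again behind the disc and finished with a second pull.
- **Disc:** The last pictures show it lying flat about 90 mm in front of the drawer fronts and 28 mm right of the gap's middle line. Both are inside the limits.
- **Hook:** It hangs upright and released in the right slot. The collar seated at the same height as at pick-up.
- **Forces:** The hook pressed on the bench with about 7 N while feeling for it and only lightly during the pulls. No sign of contact with the drawer units showed in the force readings.
- **Other things:** I saw no shift of the bystanders in the views I checked. The scene-image difference outside the arm and its shadow showed only a thin line at the hook itself. The last crops did not cover the plant and the mister.
- **Disagreements:** My camera estimates of the foot's yaw ranged from about 0.15 to 0.38 rad, and the disc's position from the two views differed by about 4 mm.

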